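# Change the worn grinding wheel on the storage rack

## Task

The smaller wheel hanging on the steel rack is worn out: take it off its peg and put it in the scrap bin. Then take the new grinding wheel from the wooden stand, hang it on the peg you freed and push it back along the peg until it sits flat against the rack's back plate, like the wheel next to it. A grinding wheel that has been dropped is scrap, so the new one must not come down on the bench, and leave the other wheels, the spanner and the tin where they are.

Things in the scene. Friction and masses are not known exactly. Their poses are not given: they have to be found in the camera images.
- worn_wheel_center (a point): centre of the worn grinding wheel: grey abrasive disc, cream paper washer on each face, 120 mm across, 20 mm thick, 32 mm bore, about 0.4 kg. It hangs by its bore part-way along one of the rack's two pegs (left or right), its centre 60 to 71 mm in front of the back plate. Its x axis is the wheel's axis
- peg: the fixed peg that carries the worn wheel at the start and takes the new one: level round steel rod, 12 mm thick, jutting 110 mm from the back plate. Origin on the rod's axis at the plate's front face, 190 mm above the bench; -x points outwards along the rod, z up. A wheel hanging on it has its centre 10 mm below the axis; flat against the plate, its centre is 10 mm out (x = -0.010)
- rack: fixed steel rack: two uprights 250 mm high, 380 mm apart, feet reaching 70 mm in front; between them a back plate 420 mm wide, 140 to 240 mm above the bench, with two pegs 180 mm apart. Origin on the bench under the middle of the plate's front face; -x the way the pegs point, y along the plate
- good_wheel_center (a point): centre of the good grinding wheel (same kind as the new one, 150 mm across, 20 mm thick) that hangs on the rack's other peg, flat against the plate; stays where it is. x is its axis
- new_wheel_center (a point): centre of the new grinding wheel: grey abrasive disc with cream paper washers, 150 mm across, 20 mm thick, 32 mm bore, about 0.7 kg (0.85 to 1.2 times that), standing on edge in one of the two slots of the wooden stand, its centre about 93 mm above the bench. x is its axis, level. On a peg it slides when pushed close to the peg's height; pushed only near its top it tips back and jams
- wire_wheel_center (a point): centre of a knotted wire wheel (brush of twisted steel tufts on a steel hub, 125 mm across, 20 mm thick) that stands on edge in the stand's other slot, 100 mm from the new wheel; stays where it is. x is its axis
- stand: fixed wooden wheel stand, 190 x 150 mm base with two rails and short fence posts up to 66 mm high; two slots, 50 mm either side of the middle along x, each 24 mm wide. Origin under its middle; x runs along the wheels' axes
- bin: fixed open grey steel scrap bin, 220 mm (x) by 200 mm (y), 85 mm high, 4 mm walls and floor, thin aluminium offcuts on the floor. Origin under its middle
- spanner: loose open-ended spanner, 190 mm long, lying on the bench between the robot and the bin; stays where it is
- tin: loose closed tin, 80 mm across, 120 mm high, standing on the bench on the left, farther off; origin under its middle; stays where it is
- table: the workbench; its top is at height 0
- peg_tip (a point): end of the same peg: its last 10 mm bend upwards, so that the tip's top is 14 mm above the rod's axis and its end 116 mm from the plate; this point is the middle of the rounded end (110 mm out, 8 mm up)
Not all that is in view belongs to the job. Leave any pink or red look-alike of the part that bears new_wheel_center alone.

How it is judged:
On the way, in this order (a step that is already met when the one before it is completed fails the run):
1. the worn wheel is in the scrap bin and let go (x of worn_wheel_center in the frame of bin between -0.105 and 0.105 m and y of worn_wheel_center in the frame of bin between -0.095 and 0.095 m and height (world z) of worn_wheel_center below 0.085 m and contact force between worn_wheel and the arm below 0.2 N and contact force between worn_wheel and the fingers below 0.2 N), for 0.2 s.
2. the new wheel hangs on the freed peg by its bore, let go (x of new_wheel_center in the frame of peg between -0.1 and 0 m and y of new_wheel_center in the frame of peg between -0.01 and 0.01 m and z of new_wheel_center in the frame of peg between -0.016 and -0.003 m and contact force between new_wheel and the fingers below 0.2 N), for 0.2 s.
At the end, for the whole second after the job is handed in: The worn wheel rests inside the scrap bin (centre within the walls and below the rim); the new wheel hangs at rest by its bore on the freed peg, within 5 mm of the back plate and within 0.12 rad of parallel to it (x of worn_wheel_center in the frame of bin between -0.105 and 0.105 m and y of worn_wheel_center in the frame of bin between -0.095 and 0.095 m and height (world z) of worn_wheel_center below 0.085 m and linear speed of each of worn_wheel, new_wheel below 0.03 m/s and x of new_wheel_center in the frame of peg between -0.015 and 0 m and y of new_wheel_center in the frame of peg between -0.01 and 0.01 m and z of new_wheel_center in the frame of peg between -0.016 and -0.003 m and angle between the x axis of new_wheel_center and the x axis of peg, either way round below 0.12 rad and angular speed of new_wheel below 0.3 rad/s); the robot touches nothing.
It fails at once if the new wheel comes down on the bench (contact force between new_wheel and table above 0.3 N).
It fails at once if the good wheel on the other peg is moved more than 25 mm (distance of good_wheel_center from where it was at the start of the episode above 0.025 m).
It fails at once if the wire wheel in the stand is moved more than 25 mm (distance of wire_wheel_center from where it was at the start of the episode above 0.025 m).
It fails at once if the spanner is moved more than 30 mm (distance of spanner from where it was at the start of the episode above 0.03 m).
It fails at once if the tin is moved more than 30 mm (distance of tin from where it was at the start of the episode above 0.03 m).
It also fails if it takes over 72 s, if anything falls off the work surface, if the arm or the gripper's body presses on something with over 40 N, if the wrist force passes 120 N, or if a joint passes its speed limit or range.

## Robot

A 6-joint arm with a two-finger parallel gripper is mounted at the origin on the work surface. World frame = base frame: x ahead of the robot, y to its left, z up, the work surface at z = 0. Lengths are in m, angles in rad, forces in N, time in s.
With the tool pointing down it reaches from about 0.3 to 0.875 m from the base axis. Payload 6.4 kg.
Tool frame: the origin (TCP) lies midway between the tips of the shut fingers; the grasp point (between the pads) lies 19 mm behind it (ctrl.hold_point_z is the distance from the TCP to the grasp point, in m); z points along the fingers, y is the line along which they close (so a half turn about z gives the same grasp; the last joint's range is limited). The gripper opens to 85 mm and grips with 20 to 120 N. Pads are 22 mm wide; open, the fingers measure 114 mm over their backs; the gripper's body (76 mm by 85 mm) begins 54 mm behind the grasp point. The pads swing forward as they close: fully open they stand 13 mm farther back than shut.
Start: joints at [-1.344, 0.181, 1.607, -0, 1.354, -0.206], TCP at [0.241, -0.522, 0.231] pointing down, gripper open.
Joint ranges: [-2.99, 2.99], [-0.89, 2.07], [0.3, 2.58], [-1.14, 4.28], [0, 2.63], [-3.12, 3.12]. Speed limits (rad/s): [2.57, 2.57, 3.01, 3.14, 3.14, 3.14].

## Interface

Orientations are given as a unit quaternion [w, x, y, z].
In Python, from bench import ctrl gives the robot as it stands.
- The arm moves only by the tool carry_out, never from a script. Its argument "plan" is text: rows parted by semicolons, each of 6 numbers parted by spaces: the shift along the tool's x, y, z as a fraction of full scale, then the turn, a rotation vector about the tool's x, y, z as a fraction of full scale. A call has exactly 8 rows; each row shifts and turns the commanded pose from where the row before left it, along the tool's axes as they then stand; what a row does not reach is not made up. Full scale, the value 1, is 40 mm for a shift and 0.1 rad for a turn. A row lasts 1/12 s, in which the tool goes at most 41.7 mm and 7.16 degrees, less where a joint would pass 70% of its speed; a pose out of reach is approached as far as the arm can. A call with a number of a shift or a turn outside -1 to 1 is refused whole. A call with a gripper value outside its range is refused whole. "claw" is the gripper's target within -1 to 1 (shut at 1, half-way at 0, fully open at -1), set as the call begins (left out, the last holds). The fingers move at their own pace and stop on an object; the grip force is fixed at half the most. Time passes only in rows, so rows that do not move let the fingers close, or fill a call up. It gives the time, the measured TCP pose, the force, the opening and the grip force at its end, in the units of the state.
- ctrl.get_obs(): the state, without advancing time (a new reading comes with each control period).
- ctrl.camera(name): name is "scene" or "top" or "wrist"; returns a dict with "pixels" (384x512x3 uint8, red, green, blue), "mtx" (3x3 intrinsics, pixels), "R" (3x3) and "t" (3): a world point X has camera coordinates R X + t. Camera axes: x right, y down, z forward; pixel columns grow to the right and rows downward; lengths in m; the calibration is good to about 2 mm. A picture is of the moment at which its call begins. There is no depth.
- ctrl.hand_in(): hands the job in; it is judged then, once.
The state is a dict: "time_s": time; "q": joint angles; "dq": joint speeds; "joint_efforts": joint torques, N m; "eef_pos": TCP position; "eef_rot": TCP orientation; "wrist_force": force on the tool from outside, world axes, zero at the start; "torque": the same for the moment, N m; "opening": opening from 0.0 (shut) to 1.0 (fully open); "grasp_force": force on a finger pad.
Only numpy, scipy, OpenCV 4.12 (cv2) and the standard library are available. Lean on these libraries where they do the work, as an engineer would, in place of code of your own. Each camera call takes 0.05 s, during which the arm holds its last target. There are 200 camera calls.

## Working session

There is one attempt and no reset: what is moved stays moved. The work goes in short steps, Python scripts to look and compute and a tool call to move; the robot and the scene stay as the last step left them, time stands still between calls to the robot, and variables do not carry over. Pictures are saved under pics/ and viewed, at most 10 in all, crops included, and the job is handed in when it is done.

Besides the shell and the picture viewer there is one more tool, called as name(argument=value, ...) on one line, values as JSON. carry_out: Moves the arm, as the interface text tells. Shift numbers are shares of 40 mm and turn numbers shares of 0.1 rad, none past 1 either way. Its arguments: {"type":"object","properties":{"plan":{"type":"string"},"claw":{"type":"number"}},"required":["plan"]}

```bash
mkdir -p pics; cat > h.py <<'E'
import numpy as np, cv2
from bench import ctrl
def shot(n,f=None):
    c=ctrl.camera(n)
    if f: cv2.imwrite('pics/'+f,c['pixels'][:,:,::-1])
    return c
def proj(c,X):
    p=c['mtx']@(c['R']@np.array(X,float)+c['t']); return p[:2]/p[2]
def ray(c,u,v):
    d=c['R'].T@np.linalg.solve(c['mtx'],[u,v,1.]); o=-c['R'].T@c['t']; return o,d/np.linalg.norm(d)
def onz(c,u,v,z):
    o,d=ray(c,u,v); return o+d*(z-o[2])/d[2]
def tri(*L):
    A=np.zeros((3,3));b=np.zeros(3)
    for c,u,v in L:
        o,d=ray(c,u,v);P=np.eye(3)-np.outer(d,d);A+=P;b+=P@o
    X=np.linalg.solve(A,b); return X,[np.linalg.norm(proj(c,X)-[u,v]) for c,u,v in L]
E
python3 - <<'E'
from h import *
import pickle
cs={n:shot(n) for n in('scene','top','wrist')}
pickle.dump(cs,open('c0.pkl','wb'))
im=np.hstack([cs['scene']['pixels'],cs['top']['pixels']])
cv2.imwrite('pics/a.png',cv2.resize(cs['scene']['pixels'][:,:,::-1],(800,600),interpolation=3))
cv2.imwrite('pics/b.png',cv2.resize(cs['top']['pixels'][:,:,::-1],(800,600),interpolation=3))
for n,c in cs.items(): print(n,c['mtx'].round(1).tolist(),(-c['R'].T@c['t']).round(3),c['R'][2].round(3))
o=ctrl.get_obs();print(o); print(ctrl.hold_point_z)
E
```

```text
scene [[396.8, 0.0, 249.0], [0.0, 396.8, 187.8], [0.0, 0.0, 1.0]] [ 1.142 -0.151  1.134] [-0.508  0.178 -0.843]
top [[482.6, 0.0, 259.2], [0.0, 482.6, 198.8], [0.0, 0.0, 1.0]] [0.313 0.061 1.599] [ 0.163 -0.001 -0.987]
wrist [[292.9, 0.0, 254.0], [0.0, 292.9, 189.9], [0.0, 0.0, 1.0]] [ 0.311 -0.489  0.374] [-0.275 -0.125 -0.953]
{'time_s': 0.15, 'q': array([-1.34430948e+00,  1.81381820e-01,  1.60779652e+00, -2.88789502e-05,
        1.35381470e+00, -2.06295044e-01]), 'dq': array([ 0.00099944, -0.00119304, -0.00239948, -0.00190486, -0.00350372,
       -0.0003143 ]), 'joint_efforts': array([ 5.14850981e-04, -4.45267117e+01, -3.51692712e+01, -3.32911241e-04,
        5.84880341e-03,  3.74961860e-05]), 'eef_pos': array([ 0.24106301, -0.521544  ,  0.23057588]), 'eef_rot': array([-7.00019961e-04,  9.76677785e-01,  2.14709138e-01, -2.11670068e-05]), 'wrist_force': array([ 0.68216656, -0.94057364,  0.86600174]), 'torque': array([-0.03112226, -0.02663264, -0.02503766]), 'grasp_force': 0.0, 'opening': 1.0013687564819254}
0.0187
```

View pics/a.png

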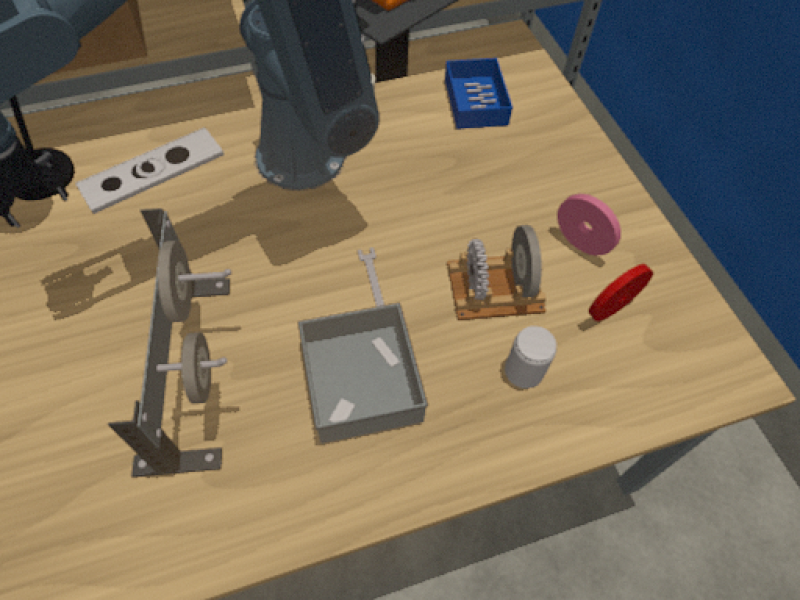

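View pics/b.png

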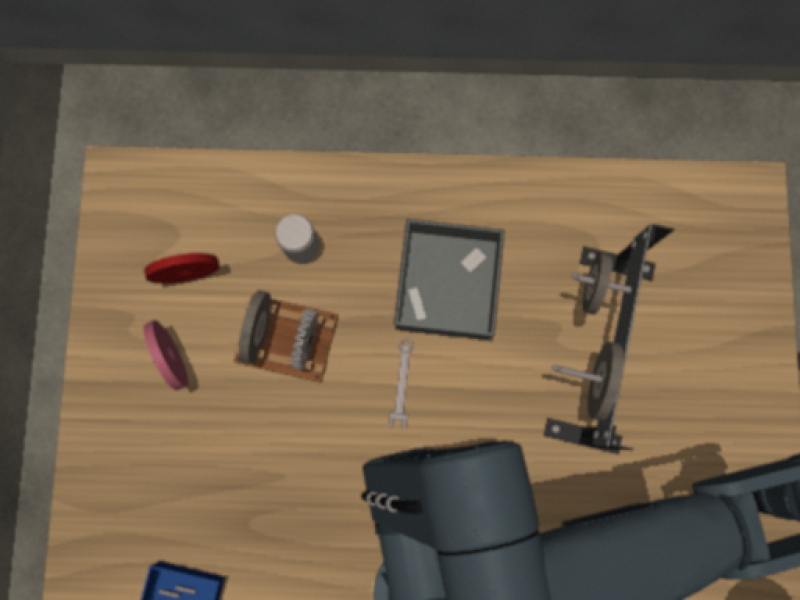

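The scene view (800x600 scale) shows the rack on the left with two wheels: the smaller at (197,367), on the peg farther from the robot, and the larger at (175,280). The stand holds the wire wheel at (478,268) and a grey wheel at (526,260). In the top view they are at (598,283), (606,380), (304,338) and (255,328), and the bin is at (450,280).

Candidates for the new wheel are grey (526,260), pink (588,224) and red (620,292). Only the grey one stands in the wooden stand with cream washers, so it fits. The worn wheel is the smaller one on the rack, at (197,367). I'll confirm both in one enlarged crop.

```bash
python3 - <<'E'
from h import *
import pickle
cs=pickle.load(open('c0.pkl','rb'))
def crop(n,x,y,w,h,s):
    im=cs[n]['pixels'][y:y+h,x:x+w,::-1]; return cv2.resize(im,(w*s,h*s),interpolation=cv2.INTER_CUBIC)
out=np.zeros((600,800,3),np.uint8)
a=crop('scene',70,130,88,180,3); out[:a.shape[0],:a.shape[1]]=a
b=crop('top',345,140,88,150,3); out[:b.shape[0],266:266+b.shape[1]]=b
d=crop('top',148,180,72,66,3); out[:d.shape[0],534:534+d.shape[1]]=d
e=crop('scene',283,138,70,70,3); out[210:210+e.shape[0],534:534+e.shape[1]]=e
cv2.imwrite('pics/c.png',out)
E
```

```text
(no output)
```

View pics/c.png

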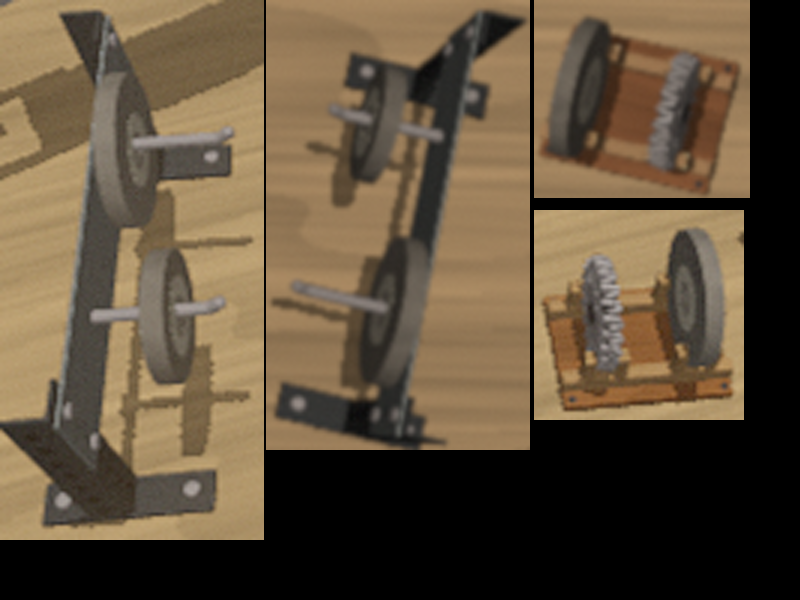

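The crop confirms both: the small grey wheel at mid-peg (scene panel 167,316) is the worn one, and the smooth grey disc with a washer in the stand's outer slot (695,297) is the new one. The tufted disc next to it is the wire wheel.

```bash
python3 - <<'E'
from h import *
import pickle
cs=pickle.load(open('c0.pkl','rb')); S,T=cs['scene'],cs['top']
def s1(x,y): return (S,(x+.5)/3-.5+70,(y+.5)/3-.5+130)
def t1(x,y): return (T,(x-266+.5)/3-.5+345,(y+.5)/3-.5+140)
def t2(x,y): return (T,(x-534+.5)/3-.5+148,(y+.5)/3-.5+180)
def s2(x,y): return (S,(x-534+.5)/3-.5+283,(y-210+.5)/3-.5+138)
P=lambda n,*L:print(n,*[np.round(v,4) for v in tri(*L)])
P('tip',s1(219,303),t1(336,112)); P('base',s1(93,317),t1(441,135))
print('tip z.198',onz(*s1(219,303),.198).round(4),onz(*t1(336,112),.198).round(4))
print('base z.19',onz(*s1(93,317),.19).round(4),onz(*t1(441,135),.19).round(4))
P('gtip',s1(227,134),t1(297,287))
P('worn',s1(166.5,315.5),t1(377,124)); P('good',s1(127,150),t1(394,311))
P('new',s2(695,297),t2(579,88)); P('wire',s2(602,312),t2(674,110))
P('new edge near(-x)',s2(722,296),t2(605,60))
# plate top edge ends in top view z=.24
print('plate top',onz(*t1(478,15),.24).round(4),onz(*t1(400,437),.24).round(4))
f=1.5625
b=lambda x,y,z:onz(T,(x+.5)/f-.5,(y+.5)/f-.5,z).round(4)
print('bin',b(406,220,.085),b(503,229,.085),b(492,338,.085),b(396,328,.085))
print('stand',b(265,297,.015),b(337,316,.015),b(321,381,.015),b(236,359,.015))
print('spanner',b(405,343,.005),b(398,425,.005),'tin',b(295,232,.12))
E
```

```text
tip [ 0.619  -0.2606  0.1952] [0.4474 0.3887]
base [ 0.5986 -0.3658  0.193 ] [0.064  0.0546]
tip z.198 [ 0.6208 -0.2592  0.198 ] [ 0.6183 -0.2611  0.198 ]
base z.19 [ 0.5969 -0.3664  0.19  ] [ 0.5992 -0.3669  0.19  ]
gtip [ 0.4442 -0.2215  0.1956] [0.0276 0.0267]
worn [ 0.6104 -0.3062  0.1822] [0.2468 0.213 ]
good [ 0.4243 -0.3176  0.1827] [0.3913 0.3747]
new [0.5225 0.3629 0.0936] [0.0293 0.0298]
wire [0.5033 0.2641 0.0813] [0.0328 0.0335]
new edge near(-x) [0.5536 0.3463 0.1425] [6.4633 6.4117]
plate top [ 0.7086 -0.3907  0.24  ] [ 0.3034 -0.3065  0.24  ]
bin [0.755  0.0629 0.085 ] [ 0.7406 -0.1386  0.085 ] [ 0.5124 -0.1167  0.085 ] [0.5282 0.078  0.085 ]
stand [0.5983 0.3598 0.015 ] [0.5609 0.2048 0.015 ] [0.4223 0.2331 0.015 ] [0.4643 0.4137 0.015 ]
spanner [0.5078 0.059  0.005 ] [0.335  0.0696 0.005 ] tin [0.7143 0.2866 0.12  ]
```

Both views agree: the triangulated heights match the given ones, the pegs come out 179 mm apart, the worn wheel sits 62 mm from the plate, and the wheel spacing in the stand is 101 mm. The peg axis and the stand's wheel axis both head about 78°. First move: raise the tool and turn it so the fingers close along that axis.

carry_out(plan="0 0 -0.5 0 0 0.92; 0 0 -0.5 0 0 0.92; 0 0 -0.5 0 0 0.92; 0 0 -0.5 0 0 0.92; 0 0 -0.5 0 0 0.92; 0 0 -0.5 0 0 0.92; 0 0 -0.5 0 0 0.92; 0 0 0 0 0 0", claw=-0.4)

```text
time_s: 0.82
eef_pos: [0.2415, -0.5234, 0.3759]
eef_rot: [0.003, 0.994, -0.107, 0.001]
wrist_force: [-0.1, -0.3, 0.9]
opening: 0.701
grasp_force: 0.0
```

```bash
cat >> h.py <<'E'
from scipy.spatial.transform import Rotation as Ro
def pose():
    o=ctrl.get_obs(); return o,np.array(o['eef_pos']),Ro.from_quat(np.roll(o['eef_rot'],-1)).as_matrix()
def goto(*targets):
    o,p,R=pose(); print('t',o['time_s'],'p',p.round(4),'yheading',np.degrees(np.arctan2(R[1,1],R[0,1])).round(2),'zax',R[:,2].round(3),'open',round(o['opening'],3),'F',np.round(o['wrist_force'],1),'g',round(o['grasp_force'],1),'q',o['q'].round(2))
    for X in targets:
        X=np.array(X); print('->',X.round(4),'units(40mm):',(R.T@(X-p)/.04).round(2)); p=X
n=np.array([np.cos(np.radians(77.9)),np.sin(np.radians(77.9)),0]); PEG=np.array([.597,-.367,.19])
E
python3 - <<'E'
from h import *
goto([.610,-.306,.33],[.610,-.306,.20])
E
```

```text
t 0.8167 p [ 0.2415 -0.5234  0.3759] yheading -102.32 zax [ 0.002 -0.007 -1.   ] open 0.701 F [-0.1 -0.3  0.9] g 0.0 q [-1.34  0.1   1.41 -0.    1.62  0.44]
-> [ 0.61  -0.306  0.33 ] units(40mm): [ 7.84 -7.28  1.13]
-> [ 0.61  -0.306  0.2  ] units(40mm): [-0.01 -0.02  3.25]
```

carry_out(plan="0.65 -0.6 0 0 0 0; 0.65 -0.6 0 0 0 0; 0.65 -0.6 0 0 0 0; 0.65 -0.6 0 0 0 0; 0.65 -0.6 0 0 0 0; 0.65 -0.6 0 0 0 0; 0.65 -0.6 0 0 0 0; 0.65 -0.6 0 0 0 0")

```text
time_s: 1.48
eef_pos: [0.486, -0.3765, 0.37]
eef_rot: [-0.001, 0.995, -0.104, -0.001]
wrist_force: [0.6, -1.6, 0.2]
opening: 0.701
grasp_force: 0.0
```

carry_out(plan="0.65 -0.6 0.2 0 0 0; 0.65 -0.6 0.2 0 0 0; 0.65 -0.6 0.2 0 0 0; 0.65 -0.6 0.2 0 0 0; 0 0 0 0 0 0; 0 0 0 0 0 0; 0 0 0 0 0 0; 0 0 0 0 0 0")

```text
time_s: 2.15
eef_pos: [0.6059, -0.3066, 0.3392]
eef_rot: [0.0, 0.994, -0.106, -0.0]
wrist_force: [-0.8, 0.1, -0.5]
opening: 0.702
grasp_force: 0.0
```

```bash
python3 - <<'E'
from h import *
goto([.610,-.306,.20])
c=shot('wrist');im=cv2.resize(c['pixels'][:,:,::-1],(800,600),interpolation=3)
for k,X in dict(w=[.6104,-.306,.18],top=[.6104,-.306,.24],peg=PEG,tip=[.619,-.261,.198]).items():
    u=proj(c,X)*1.5625; print(k,u.round(0)); cv2.circle(im,(int(u[0]),int(u[1])),4,(0,0,255),1)
cv2.imwrite('pics/d.png',im)
E
```

```text
t 2.15 p [ 0.6059 -0.3066  0.3392] yheading -102.13 zax [-0. -0. -1.] open 0.702 F [-0.8  0.1 -0.5] g 0.0 q [-0.64  0.35  1.18 -0.    1.61  1.14]
-> [ 0.61  -0.306  0.2  ] units(40mm): [ 0.1  -0.04  3.48]
w [394. 264.]
top [394. 289.]
peg [489. 268.]
tip [323. 272.]
```

View pics/d.png

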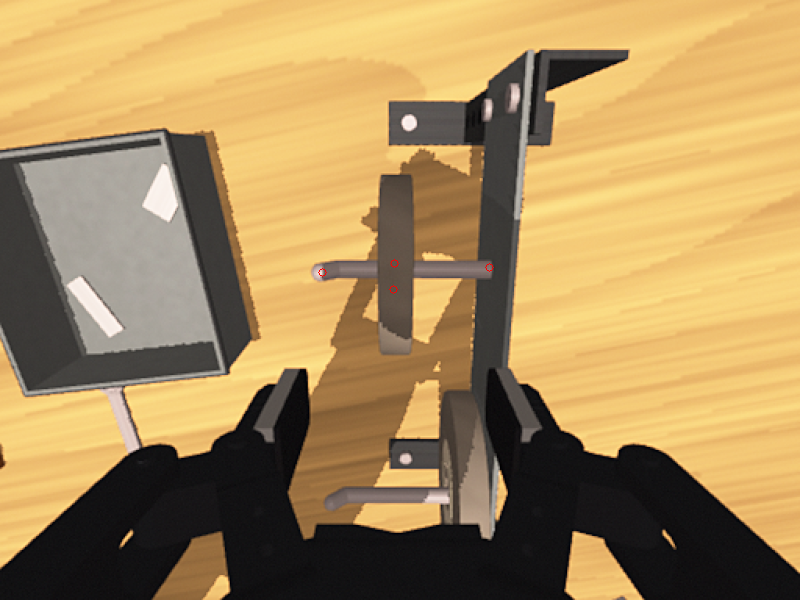

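The wrist view shows the worn wheel edge-on at (396,265) with the peg level through it. The projected points (red) match within 2 px, so I'll descend and grip.

carry_out(plan="0.1 0.02 0.6 0 0 0; 0 0 0.6 0 0 0; 0 0 0.6 0 0 0; 0 0 0.6 0 0 0; 0 0 0.6 0 0 0; 0 0 0.5 0 0 0; 0 0 0 0 0 0; 0 0 0 0 0 0")

```text
time_s: 2.87
eef_pos: [0.6092, -0.308, 0.1988]
eef_rot: [-0.0, 0.994, -0.106, -0.001]
wrist_force: [0.4, -0.3, 1.5]
opening: 0.701
grasp_force: 0.0
```

carry_out(plan="0 0 0 0 0 0; 0 0 0 0 0 0; 0 0 0 0 0 0; 0 0 0 0 0 0; 0 0 0 0 0 0; 0 0 0 0 0 0; 0 0 0 0 0 0; 0 0 0 0 0 0", claw=1)

```text
time_s: 3.53
eef_pos: [0.6114, -0.3078, 0.2017]
eef_rot: [0.001, 0.994, -0.105, 0.002]
wrist_force: [-0.5, 1.4, 6.0]
opening: 0.227
grasp_force: 59.5
```

```bash
python3 - <<'E'
from h import *
goto()
E
```

```text
t 3.5333 p [ 0.6114 -0.3078  0.2017] yheading -102.08 zax [ 0.003 -0.002 -1.   ] open 0.227 F [-0.5  1.4  6. ] g 59.5 q [-0.64  0.44  1.34  0.    1.36  1.14]
```

Gripped at 59 N. I'll lift 15 mm, slide out past the bent tip, then check.

carry_out(plan="0 0 -0.2 0 0 0; 0 0 -0.17 0 0 0; 0 0 0 0 0 0; 0 -0.35 0 0 0 0; 0 -0.5 0 0 0 0; 0 -0.5 0 0 0 0; 0 -0.5 0 0 0 0; 0 -0.5 0 0 0 0")

```text
time_s: 4.2
eef_pos: [0.6298, -0.2137, 0.2133]
eef_rot: [-0.0, 0.994, -0.105, -0.001]
wrist_force: [0.0, 0.1, -3.7]
opening: 0.223
grasp_force: 58.8
```

```bash
python3 - <<'E'
from h import *
goto([.634,-.029,.23],[.634,-.029,.098])
E
```

```text
t 4.2 p [ 0.6298 -0.2137  0.2133] yheading -102.1 zax [-0.001  0.001 -1.   ] open 0.223 F [ 0.   0.1 -3.7] g 58.8 q [-0.51  0.39  1.38  0.    1.37  1.28]
-> [ 0.634 -0.029  0.23 ] units(40mm): [-0.87 -4.54 -0.41]
-> [ 0.634 -0.029  0.098] units(40mm): [0.  0.  3.3]
```

carry_out(plan="-0.1 -0.65 -0.1 0 0 0; -0.1 -0.65 -0.1 0 0 0; -0.1 -0.65 -0.1 0 0 0; -0.1 -0.65 0 0 0 0; -0.1 -0.65 0 0 0 0; -0.15 -0.65 0 0 0 0; -0.15 -0.65 0 0 0 0; 0 0 0 0 0 0")

```text
time_s: 4.87
eef_pos: [0.636, -0.0246, 0.2254]
eef_rot: [-0.002, 0.995, -0.103, -0.001]
wrist_force: [0.3, -0.7, -3.7]
opening: 0.229
grasp_force: 59.5
```

carry_out(plan="0 0 0.5 0 0 0; 0 0 0.6 0 0 0; 0 0 0.6 0 0 0; 0 0 0.6 0 0 0; 0 0 0.5 0 0 0; 0 0 0.3 0 0 0; 0 0 0 0 0 0; 0 0 0 0 0 0")

```text
time_s: 5.53
eef_pos: [0.6365, -0.0306, 0.1017]
eef_rot: [-0.0, 0.994, -0.105, -0.001]
wrist_force: [0.5, -1.0, -2.6]
opening: 0.227
grasp_force: 59.4
```

```bash
python3 - <<'E'
from h import *
goto()
E
```

```text
t 5.5333 p [ 0.6365 -0.0306  0.1017] yheading -102.1 zax [-0.001  0.    -1.   ] open 0.227 F [ 0.5 -1.  -2.6] g 59.4 q [-0.23  0.45  1.54  0.    1.15  1.55]
```

carry_out(plan="0 0 0 0 0 0; 0 0 0 0 0 0; 0 0 0 0 0 0; 0 0 0 0 0 0; 0 0 -0.3 0 0 0; 0 0 -0.5 0 0 0; 0 0 -0.8 0 0 0; 0 0 -0.9 0 0 0", claw=-0.5)

```text
time_s: 6.2
eef_pos: [0.6358, -0.0306, 0.2026]
eef_rot: [-0.0, 0.994, -0.105, -0.001]
wrist_force: [0.8, -0.5, -0.0]
opening: 0.75
grasp_force: 0.0
```

carry_out(plan="0 0 -0.9 0 0 0; 0 0 -0.9 0 0 0; 0 0 -0.9 0 0 0; 0 0 -0.6 0 0 0; 0 0 0 0 0 0; 0 0 0 0 0 0; 0 0 0 0 0 0; 0 0 0 0 0 0")

```text
time_s: 6.87
eef_pos: [0.6362, -0.0307, 0.3327]
eef_rot: [-0.0, 0.994, -0.105, -0.001]
wrist_force: [0.4, -0.0, -0.1]
opening: 0.748
grasp_force: 0.0
```

```bash
python3 - <<'E'
from h import *
goto([.5225,.3629,.34])
c=shot('top','t1.png');s=shot('scene','s1.png');w=shot('wrist')
out=np.zeros((600,800,3),np.uint8)
a=cv2.resize(w['pixels'][:,:,::-1],(400,300));out[:300,:400]=a
out[:300,400:]=cv2.resize(c['pixels'][110:260,140:340,::-1],(400,300))
out[300:,:400]=cv2.resize(s['pixels'][150:300,150:350,::-1],(400,300))
out[300:,400:]=cv2.resize(s['pixels'][130:280,260:460,::-1],(400,300))
cv2.imwrite('pics/e.png',out)
E
```

```text
t 6.8667 p [ 0.6362 -0.0307  0.3327] yheading -102.1 zax [-0.002  0.001 -1.   ] open 0.748 F [ 0.4 -0.  -0.1] g 0.0 q [-0.23  0.26  1.31  0.    1.57  1.55]
-> [0.5225 0.3629 0.34  ] units(40mm): [-4.84 -9.02 -0.17]
```

View pics/e.png

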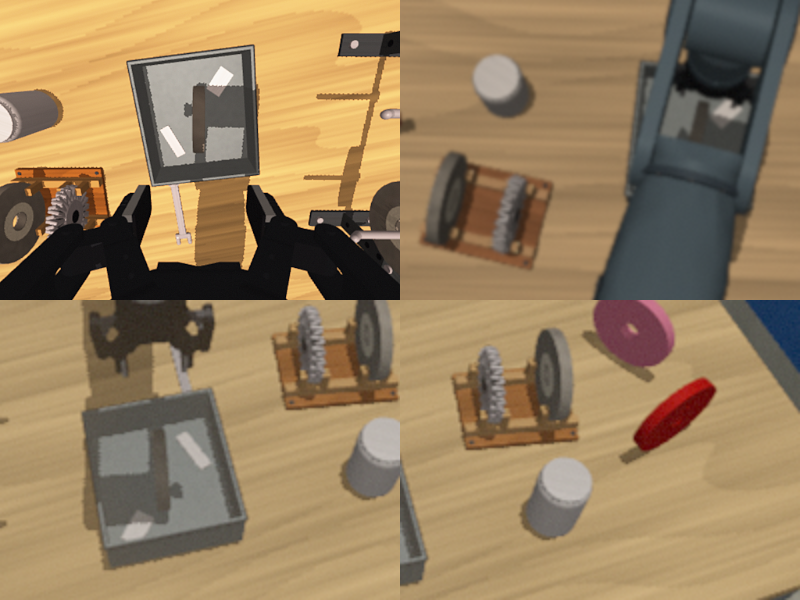

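The wrist panel shows the worn wheel released in the bin, standing on its edge at (198,118), and nothing else has moved. Next I'll go above the new wheel.

carry_out(plan="-0.4 -0.75 0 0 0 0; -0.4 -0.75 0 0 0 0; -0.4 -0.75 0 0 0 0; -0.4 -0.75 0 0 0 0; -0.4 -0.75 0 0 0 0; -0.4 -0.75 0 0 0 0; -0.4 -0.75 0 0 0 0; -0.4 -0.75 0 0 0 0")

```text
time_s: 7.68
eef_pos: [0.5611, 0.2321, 0.3333]
eef_rot: [0.0, 0.994, -0.105, -0.001]
wrist_force: [1.4, 0.3, 0.1]
opening: 0.747
grasp_force: 0.0
```

carry_out(plan="-0.4 -0.75 0 0 0 0; -0.4 -0.75 0 0 0 0; -0.4 -0.75 0 0 0 0; -0.4 -0.75 0 0 0 0; 0 0 0 0 0 0; 0 0 0 0 0 0; 0 0 0 0 0 0; 0 0 0 0 0 0")

```text
time_s: 8.35
eef_pos: [0.525, 0.3604, 0.3336]
eef_rot: [0.0, 0.994, -0.106, -0.0]
wrist_force: [0.2, -0.9, -0.1]
opening: 0.749
grasp_force: 0.0
```

```bash
python3 - <<'E'
from h import *
goto([.5225,.3629,.124])
c=shot('wrist');im=cv2.resize(c['pixels'][:,:,::-1],(800,600),interpolation=3)
for k,X in dict(w=[.5225,.3629,.093],top=[.5225,.3629,.168],near=np.array([.5225,.3629,.093])-.075*np.array([.978,-.21,0]),far=np.array([.5225,.3629,.093])+.075*np.array([.978,-.21,0])).items():
    u=proj(c,X)*1.5625; print(k,u.round(0)); cv2.circle(im,(int(u[0]),int(u[1])),4,(0,0,255),1)
cv2.imwrite('pics/f.png',im)
E
```

```text
t 8.35 p [0.525  0.3604 0.3336] yheading -102.17 zax [-0.001 -0.001 -1.   ] open 0.749 F [ 0.2 -0.9 -0.1] g 0.0 q [ 0.42  0.26  1.31 -0.    1.57  2.2 ]
-> [0.5225 0.3629 0.124 ] units(40mm): [-0.07 -0.05  5.24]
w [394. 250.]
top [393. 272.]
near [394. 332.]
far [394. 158.]
```

View pics/f.png

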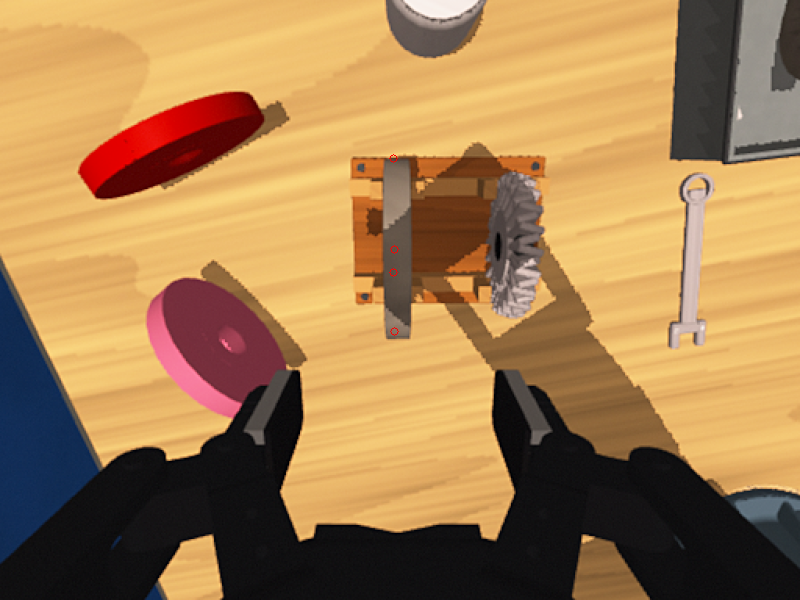

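The wrist view shows the new wheel edge-on at columns 384–411, centre about 397, parallel to the tool's x axis and between the fingers. The wire wheel is clear at (516,245), so I'll descend and grip.

carry_out(plan="-0.05 0 0.7 0 0 0; 0 0 0.8 0 0 0; 0 0 0.8 0 0 0; 0 0 0.8 0 0 0; 0 0 0.8 0 0 0; 0 0 0.8 0 0 0; 0 0 0.54 0 0 0; 0 0 0 0 0 0")

```text
time_s: 9.07
eef_pos: [0.5198, 0.3588, 0.1185]
eef_rot: [0.003, 0.994, -0.106, -0.004]
wrist_force: [-1.3, -0.3, -1.2]
opening: 0.75
grasp_force: 0.0
```

carry_out(plan="0 0 0 0 0 0; 0 0 0 0 0 0; 0 0 0 0 0 0; 0 0 0 0 0 0; 0 0 0 0 0 0; 0 0 0 0 0 0; 0 0 0 0 0 0; 0 0 0 0 0 0", claw=1)

```text
time_s: 9.73
eef_pos: [0.5243, 0.3621, 0.1272]
eef_rot: [-0.001, 0.994, -0.105, 0.002]
wrist_force: [0.0, -1.7, 7.3]
opening: 0.226
grasp_force: 59.3
```

```bash
python3 - <<'E'
from h import *
goto()
E
```

```text
t 9.7333 p [0.5243 0.3621 0.1272] yheading -102.1 zax [ 0.004  0.001 -1.   ] open 0.226 F [ 0.  -1.7  7.3] g 59.3 q [ 0.42  0.42  1.53 -0.    1.19  2.2 ]
```

carry_out(plan="0 0 -0.2 0 0 0; 0 0 -0.4 0 0 0; 0 0 -0.7 0 0 0; 0 0 -0.8 0 0 0; 0 0 -0.8 0 0 0; 0 0 -0.8 0 0 0; 0 0 -0.8 0 0 0; 0 0 -0.5 0 0 0")

```text
time_s: 10.4
eef_pos: [0.5226, 0.3622, 0.3279]
eef_rot: [-0.001, 0.994, -0.105, 0.001]
wrist_force: [1.4, -0.4, -6.6]
opening: 0.224
grasp_force: 59.8
```

carry_out(plan="0.1 0.3 0 0 0 0; 0.2 0.5 0 0 0 0; 0.28 0.7 0 0 0 0; 0.28 0.7 0 0 0 0; 0.28 0.7 0 0 0 0; 0.28 0.7 0 0 0 0; 0.28 0.7 0 0 0 0; 0.28 0.7 0 0 0 0")

```text
time_s: 11.07
eef_pos: [0.5568, 0.1478, 0.3221]
eef_rot: [0.0, 0.994, -0.105, -0.002]
wrist_force: [0.3, -0.5, -8.2]
opening: 0.226
grasp_force: 59.6
```

carry_out(plan="0.28 0.7 0 0 0 0; 0.28 0.7 0 0 0 0; 0.28 0.7 0 0 0 0; 0.28 0.7 0 0 0 0; 0.28 0.7 0 0 0 0; 0.28 0.7 0 0 0 0; 0.28 0.7 0 0 0 0; 0.28 0.5 0 0 0 0")

```text
time_s: 11.73
eef_pos: [0.5989, -0.083, 0.3219]
eef_rot: [0.0, 0.994, -0.106, -0.002]
wrist_force: [-0.3, 0.6, -6.6]
opening: 0.226
grasp_force: 59.7
```

```bash
python3 - <<'E'
from h import *
X=PEG+.15*n
goto([X[0],X[1],.31],[X[0],X[1],.228])
E
```

```text
t 11.7333 p [ 0.5989 -0.083   0.3219] yheading -102.19 zax [-0.004  0.    -1.   ] open 0.226 F [-0.3  0.6 -6.6] g 59.7 q [-0.33  0.19  1.41 -0.    1.54  1.45]
-> [ 0.6284 -0.2203  0.31  ] units(40mm): [1.45 3.2  0.29]
-> [ 0.6284 -0.2203  0.228 ] units(40mm): [ 0.01 -0.    2.05]
```

carry_out(plan="0.25 0.5 0.1 0 0 0; 0.25 0.5 0.2 0 0 0; 0.25 0.5 0.4 0 0 0; 0.25 0.5 0.4 0 0 0; 0.25 0.5 0.4 0 0 0; 0.25 0.5 0.4 0 0 0; 0 0.2 0.4 0 0 0; 0 0 0 0 0 0")

```text
time_s: 12.4
eef_pos: [0.6283, -0.2193, 0.225]
eef_rot: [-0.002, 0.994, -0.107, -0.006]
wrist_force: [-2.1, 0.7, -9.6]
opening: 0.226
grasp_force: 59.8
```

```bash
python3 - <<'E'
from h import *
X=PEG+.15*n
goto([X[0],X[1],.228])
s=shot('scene');w=shot('wrist')
o,p,R=pose(); C=p+R@np.array([-.002,0,.034])
print('exp centre',C.round(4),'proj',proj(s,C),'rel peg',((C-PEG)@n).round(4),((C-PEG)@R[:,0]).round(4))
out=np.zeros((600,800,3),np.uint8)
ws=cv2.resize(w['pixels'][:,:,::-1],(512,384));
for q in(PEG,PEG+.11*n+[0,0,.008]):
    u=proj(w,q); cv2.circle(ws,tuple(int(k) for k in u),3,(0,0,255),1)
out[:384,:400]=ws[:,56:456]
sc=s['pixels'][130:330,60:193,::-1].copy()
for q in(PEG,PEG+.11*n+[0,0,.008],C):
    print(proj(s,q).round(1))
out[:600,400:799]=cv2.resize(sc,(399,600),interpolation=2)
for q in(PEG,PEG+.11*n+[0,0,.008],C):
    u=(proj(s,q)-[60,130]+.5)*3; cv2.circle(out,(int(u[0])+400,int(u[1])),4,(0,0,255),1)
cv2.imwrite('pics/g.png',out)
E
```

```text
t 12.4 p [ 0.6283 -0.2193  0.225 ] yheading -102.27 zax [-0.011  0.005 -1.   ] open 0.226 F [-2.1  0.7 -9.6] g 59.8 q [-0.51  0.39  1.36 -0.    1.41  1.27]
-> [ 0.6284 -0.2203  0.228 ] units(40mm): [ 0.01  0.02 -0.08]
exp centre [ 0.6284 -0.217   0.1956] proj [159.43636122 229.16771528] rel peg 0.1533 -0.001
[100.4 235.4]
[142.5 230.4]
[159.4 229.2]
```

View pics/g.png

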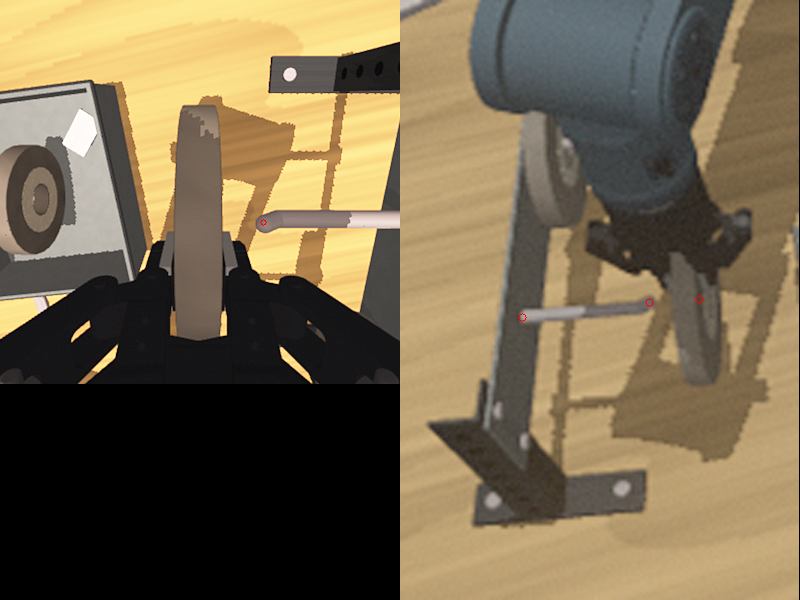

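The wheel hangs clear of the peg with its bore in line: in the right panel the peg tip is at (645,304) and the front washer is at about (702,300). In the left panel the tip estimate sits on the real tip at (263,222). I'll insert slowly and watch the force.

carry_out(plan="0 0 -0.03 0 0 0; 0 0 0 0 0 0; 0 0.2 0 0 0 0; 0 0.2 0 0 0 0; 0 0.2 0 0 0 0; 0 0.2 0 0 0 0; 0 0.2 0 0 0 0; 0 0 0 0 0 0")

```text
time_s: 13.17
eef_pos: [0.6234, -0.2596, 0.2337]
eef_rot: [0.001, 0.994, -0.106, -0.0]
wrist_force: [-1.0, -0.2, -7.5]
opening: 0.228
grasp_force: 59.9
```

```bash
python3 - <<'E'
from h import *
goto(); o,p,R=pose(); C=p+R@np.array([-.002,0,.034]); print(C,((C-PEG)@n).round(4),((C-PEG)@R[:,0]).round(4),C[2]-.19)
E
```

```text
t 13.1667 p [ 0.6234 -0.2596  0.2337] yheading -102.22 zax [-0.    -0.001 -1.   ] open 0.228 F [-1.  -0.2 -7.5] g 59.9 q [-0.57  0.4   1.33 -0.    1.41  1.21]
[ 0.62141332 -0.25925229  0.19969502] 0.1105 0.0011 0.009695015345017821
```

No contact, but the wheel sits about 5 mm high. I'll lower slightly and carry on along the peg.

carry_out(plan="0 0 0.1 0 0 0; 0 0 0.03 0 0 0; 0 0.2 0 0 0 0; 0 0.25 0 0 0 0; 0 0.25 0 0 0 0; 0 0.25 0 0 0 0; 0 0.25 0 0 0 0; 0 0 0 0 0 0")

```text
time_s: 13.83
eef_pos: [0.6131, -0.3073, 0.2286]
eef_rot: [0.001, 0.994, -0.107, 0.0]
wrist_force: [-0.8, 0.2, -6.8]
opening: 0.23
grasp_force: 60.0
```

```bash
python3 - <<'E'
from h import *
goto(); o,p,R=pose(); C=p+R@np.array([-.002,0,.034]); print(C,((C-PEG)@n).round(4),((C-PEG)@R[:,0]).round(4),C[2]-.19)
E
```

```text
t 13.8333 p [ 0.6131 -0.3073  0.2286] yheading -102.24 zax [-0.    -0.002 -1.   ] open 0.23 F [-0.8  0.2 -6.8] g 60.0 q [-0.64  0.42  1.3  -0.    1.41  1.15]
[ 0.61116019 -0.30688113  0.19458144] 0.0618 0.0011 0.004581442347103726
```

carry_out(plan="0 0.15 0 0 0 0; 0 0.2 0 0 0 0; 0 0.05 0 0 0 0; 0 0 0.1 0 0 0; 0 0 0.1 0 0 0; 0 0 0.1 0 0 0; 0 0 0.03 0 0 0; 0 0 0 0 0 0")

```text
time_s: 14.5
eef_pos: [0.6106, -0.3192, 0.2149]
eef_rot: [-0.0, 0.994, -0.105, -0.0]
wrist_force: [-0.1, -1.0, -8.1]
opening: 0.228
grasp_force: 60.1
```

```bash
python3 - <<'E'
from h import *
goto(); o,p,R=pose(); C=p+R@np.array([-.002,0,.034]); print(C,((C-PEG)@n).round(4),((C-PEG)@R[:,0]).round(4),C[2]-.19)
E
```

```text
t 14.5 p [ 0.6106 -0.3192  0.2149] yheading -102.07 zax [-0.001  0.001 -1.   ] open 0.228 F [-0.1 -1.  -8.1] g 60.1 q [-0.65  0.44  1.31  0.    1.39  1.13]
[ 0.60858012 -0.31874596  0.18089981] 0.0496 0.0012 -0.009100187824032852
```

carry_out(plan="0 0 0.03 0 0 0; 0 0 0.03 0 0 0; 0 0 0 0 0 0; 0 0 0 0 0 0; 0 0 0 0 0 0; 0 0 0 0 0 0; 0 0 0 0 0 0; 0 0 0 0 0 0")

```text
time_s: 15.17
eef_pos: [0.6108, -0.3194, 0.2146]
eef_rot: [0.0, 0.994, -0.105, 0.0]
wrist_force: [-4.4, 3.5, 3.4]
opening: 0.226
grasp_force: 61.5
```

The peg now carries the wheel: the vertical force went from -8 to +3 N. I'll release it gently and watch.

carry_out(plan="0 0 0 0 0 0; 0 0 0 0 0 0; 0 0 0 0 0 0; 0 0 0 0 0 0; 0 0 0 0 0 0; 0 0 0 0 0 0; 0 0 0 0 0 0; 0 0 0 0 0 0", claw=0.1)

```text
time_s: 15.83
eef_pos: [0.6106, -0.3198, 0.2128]
eef_rot: [-0.0, 0.994, -0.105, -0.0]
wrist_force: [-0.2, 0.1, -0.1]
opening: 0.45
grasp_force: 0.0
```

```bash
python3 - <<'E'
from h import *
goto()
w=shot('wrist','hw.png');s=shot('scene','hs.png')
out=np.zeros((600,800,3),np.uint8)
out[:384,:400]=w['pixels'][:,56:456,::-1]
out[:600,400:799]=cv2.resize(s['pixels'][130:330,60:193,::-1],(399,600),interpolation=2)
cv2.imwrite('pics/hh.png',out)
E
```

```text
t 15.8333 p [ 0.6106 -0.3198  0.2128] yheading -102.11 zax [-0.  0. -1.] open 0.45 F [-0.2  0.1 -0.1] g 0.0 q [-0.65  0.44  1.31 -0.    1.39  1.13]
```

View pics/hh.png

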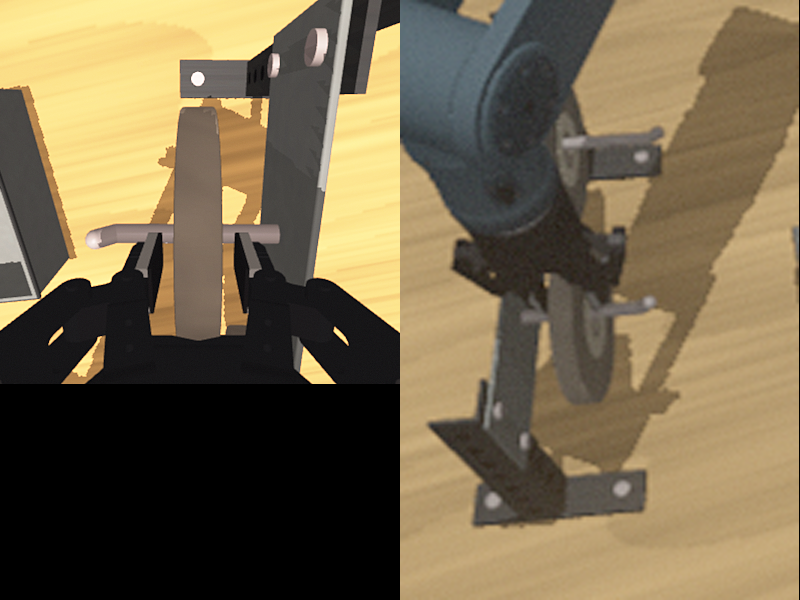

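The wheel hangs by its bore on the peg, about 50 mm from the plate, with both pads clear of it: the gaps at (160,270) and (238,270) are visible and the force is zero. Now I'll lift off, back out, and turn the hand so the two fingers straddle the peg for the push.

carry_out(plan="0 0 -0.3 0 0 0; 0 0 -0.5 0 0 0; 0 0 -0.6 0 0 0; 0 0 -0.6 0 0 0; 0 0 -0.6 0 0 0; 0 0 -0.4 0 0 0; 0 -0.6 0 0 0 0; 0 -0.6 0 0 0 0")

```text
time_s: 16.6
eef_pos: [0.621, -0.274, 0.336]
eef_rot: [0.001, 0.994, -0.107, 0.002]
wrist_force: [0.8, -0.2, -1.5]
opening: 0.452
grasp_force: 0.0
```

carry_out(plan="0 -0.6 0 0 0 0; 0 0 0 0 0 -1; 0 0 0 0 0 -1; 0 0 0 0 0 -1; 0 0 0 0 0 -1; 0 0 0 0 0 -1; 0 0 0 0 0 -1; 0 0 0 0 0 -1")

```text
time_s: 17.27
eef_pos: [0.6258, -0.2493, 0.3341]
eef_rot: [0.0, 0.97, 0.244, 0.0]
wrist_force: [-0.2, -0.0, 0.4]
opening: 0.454
grasp_force: 0.0
```

carry_out(plan="0 0 0 0 0 -1; 0 0 0 0 0 -1; 0 0 0 0 0 -1; 0 0 0 0 0 -1; 0 0 0 0 0 -1; 0 0 0 0 0 -1; 0 0 0 0 0 -1; 0 0 0 0 0 -1", claw=0)

```text
time_s: 17.93
eef_pos: [0.6258, -0.2494, 0.3341]
eef_rot: [0.0, 0.798, 0.603, 0.0]
wrist_force: [-0.0, 0.4, -0.2]
opening: 0.504
grasp_force: 0.0
```

```bash
python3 - <<'E'
from h import *
X=PEG+.118*n
goto([X[0],X[1],.33])
E
```

```text
t 17.9333 p [ 0.6258 -0.2494  0.3341] yheading -15.87 zax [ 0.001 -0.001 -1.   ] open 0.504 F [-0.   0.4 -0.2] g 0.0 q [-0.55  0.34  1.21 -0.    1.59 -0.28]
-> [ 0.6217 -0.2516  0.33  ] units(40mm): [-0.08 -0.08  0.1 ]
```

carry_out(plan="0 0 0 0 0 -0.66; 0 0 0 0 -0.88 0; 0 0 0 0 -0.88 0; 0 0 0 0 -0.88 0; 0 0 0 0 -0.88 0; 0 0 0 0 0 0; 0 0 0 0 0 0; 0 0 0 0 0 0")

```text
time_s: 18.6
eef_pos: [0.6258, -0.2495, 0.3336]
eef_rot: [0.109, 0.767, 0.617, -0.135]
wrist_force: [-0.2, 0.1, 0.4]
opening: 0.498
grasp_force: 0.0
```

```bash
python3 - <<'E'
from h import *
X=PEG+.125*n; Y=PEG+.10*n; Z=PEG+.03*n
goto([X[0],X[1],.18],[Y[0],Y[1],.18],[Z[0],Z[1],.18])
w=shot('wrist');im=cv2.resize(w['pixels'][:,:,::-1],(800,600))
for q in(PEG,PEG+.11*n+[0,0,.008],X*[1,1,0]+[0,0,.18]):
    u=proj(w,q)*1.5625; cv2.circle(im,(int(u[0]),int(u[1])),4,(0,0,255),1); print(u.round())
cv2.imwrite('pics/i.png',im)
E
```

```text
t 18.6 p [ 0.6258 -0.2495  0.3336] yheading -12.38 zax [-0.073 -0.335 -0.939] open 0.498 F [-0.2  0.1  0.4] g 0.0 q [-0.39  0.33  1.26 -0.35  1.49 -0.16]
-> [ 0.6232 -0.2448  0.18  ] units(40mm): [ 1.41 -0.09  3.57]
-> [ 0.618  -0.2692  0.18  ] units(40mm): [-0.59  0.    0.21]
-> [ 0.6033 -0.3377  0.18  ] units(40mm): [-1.64  0.01  0.6 ]
[393. 347.]
[391. 223.]
[391. 187.]
```

View pics/i.png

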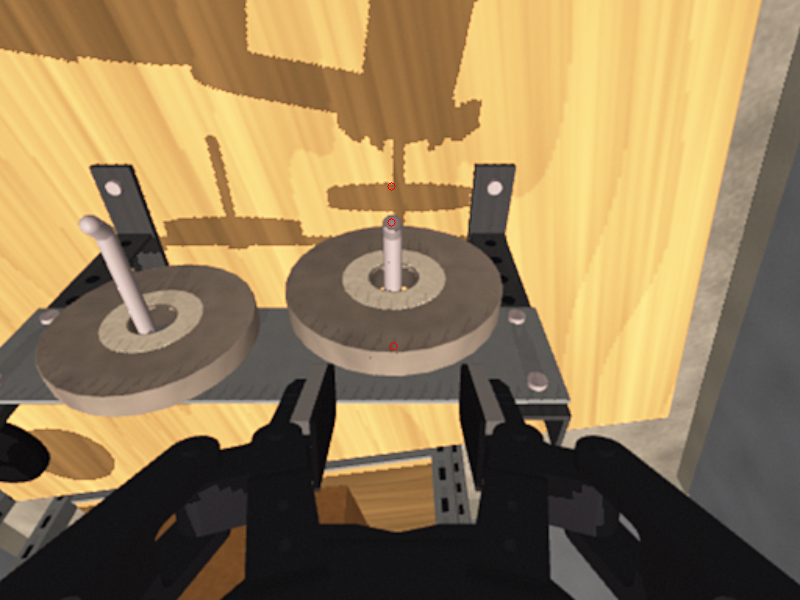

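The wrist view shows the new wheel centred on its peg (bore at (393,275), tip at (391,222)), the good wheel still in place, and the fingers to either side of the peg line. I'll come down in front of the wheel and push.

carry_out(plan="0.28 -0.02 0.7 0 0 0; 0.28 -0.02 0.7 0 0 0; 0.28 -0.02 0.7 0 0 0; 0.28 -0.02 0.7 0 0 0; 0.29 -0.01 0.77 0 0 0; 0 0 0 0 0 0; 0 0 0 0 0 0; 0 0 0 0 0 0")

```text
time_s: 19.32
eef_pos: [0.6239, -0.2464, 0.1818]
eef_rot: [0.111, 0.768, 0.616, -0.136]
wrist_force: [0.8, -1.2, 0.5]
opening: 0.498
grasp_force: 0.0
```

carry_out(plan="-0.19 0 0.07 0 0 0; -0.19 0 0.07 0 0 0; -0.19 0 0.07 0 0 0; -0.19 0 0.07 0 0 0; -0.19 0 0.06 0 0 0; 0 0 0 0 0 0; 0 0 0 0 0 0; 0 0 0 0 0 0")

```text
time_s: 19.98
eef_pos: [0.6142, -0.2844, 0.1796]
eef_rot: [0.11, 0.767, 0.617, -0.136]
wrist_force: [-0.8, -0.3, 0.1]
opening: 0.499
grasp_force: 0.0
```

```bash
python3 - <<'E'
from h import *
Z=PEG+.034*n
goto([Z[0],Z[1],.182]);p=pose()[1];print(((p-PEG)@n))
E
```

```text
t 19.9833 p [ 0.6142 -0.2844  0.1796] yheading -12.39 zax [-0.074 -0.336 -0.939] open 0.499 F [-0.8 -0.3  0.1] g 0.0 q [-0.45  0.43  1.43 -0.37  1.21 -0.11]
-> [ 0.6041 -0.3338  0.182 ] units(40mm): [-1.2   0.02  0.38]
0.08441887010817757
```

Now a slow push: 32 mm first, then I'll check the force.

carry_out(plan="-0.1 0 0.03 0 0 0; -0.11 0 0.04 0 0 0; -0.11 0 0.04 0 0 0; -0.11 0 0.04 0 0 0; -0.11 0 0.04 0 0 0; -0.11 0 0.04 0 0 0; -0.11 0 0.04 0 0 0; 0 0 0 0 0 0")

```text
time_s: 20.65
eef_pos: [0.6073, -0.3162, 0.1799]
eef_rot: [0.11, 0.767, 0.617, -0.136]
wrist_force: [0.7, 1.8, 0.6]
opening: 0.502
grasp_force: 1.2
```

```bash
python3 - <<'E'
from h import *
goto();p=pose()[1];print(((p-PEG)@n))
E
```

```text
t 20.65 p [ 0.6073 -0.3162  0.1799] yheading -12.39 zax [-0.074 -0.336 -0.939] open 0.502 F [0.7 1.8 0.6] g 1.2 q [-0.5   0.44  1.43 -0.36  1.2  -0.16]
0.051820558055056795
```

carry_out(plan="-0.07 0 0.025 0 0 0; -0.07 0 0.025 0 0 0; -0.07 0 0.025 0 0 0; -0.07 0 0.025 0 0 0; -0.07 0 0.025 0 0 0; -0.05 0 0.02 0 0 0; 0 0 0 0 0 0; 0 0 0 0 0 0")

```text
time_s: 21.32
eef_pos: [0.6038, -0.3323, 0.1799]
eef_rot: [0.11, 0.767, 0.617, -0.136]
wrist_force: [1.3, 3.4, -0.7]
opening: 0.496
grasp_force: 1.7
```

```bash
python3 - <<'E'
from h import *
goto();p=pose()[1];print(((p-PEG)@n))
w=shot('wrist');s=shot('scene')
out=np.zeros((600,800,3),np.uint8)
out[:384,:512]=w['pixels'][:,:,::-1]
out[:600,513:]=cv2.resize(s['pixels'][130:320,65:155,::-1],(287,600),interpolation=2)
cv2.imwrite('pics/j.png',out)
E
```

```text
t 21.3167 p [ 0.6038 -0.3323  0.1799] yheading -12.37 zax [-0.074 -0.336 -0.939] open 0.496 F [ 1.3  3.4 -0.7] g 1.7 q [-0.52  0.44  1.42 -0.36  1.19 -0.19]
0.03533669140026044
```

carry_out(plan="-0.04 0 0.015 0 0 0; -0.04 0 0.015 0 0 0; -0.04 0 0.015 0 0 0; 0 0 0 0 0 0; 0 0 0 0 0 0; 0 0 0 0 0 0; 0 0 0 0 0 0; 0 0 0 0 0 0")

```text
time_s: 22.08
eef_pos: [0.6026, -0.3377, 0.1801]
eef_rot: [0.11, 0.767, 0.617, -0.137]
wrist_force: [0.6, 2.1, -2.3]
opening: 0.497
grasp_force: 1.3
```

carry_out(plan="-0.04 0 0.015 0 0 0; -0.04 0 0.015 0 0 0; -0.04 0 0.015 0 0 0; 0 0 0 0 0 0; 0 0 0 0 0 0; 0 0 0 0 0 0; 0 0 0 0 0 0; 0 0 0 0 0 0")

```text
time_s: 22.75
eef_pos: [0.6023, -0.3393, 0.18]
eef_rot: [0.108, 0.767, 0.618, -0.135]
wrist_force: [2.0, 15.8, 3.8]
opening: 0.5
grasp_force: 7.7
```

Force rose to 16 N while the tool advanced only 1.6 mm, and the TCP is 28 mm from the plate, which fits the wheel sitting against it. Backing off and checking.

carry_out(plan="0.15 0 -0.05 0 0 0; 0.3 0 -0.1 0 0 0; 0.5 0 -0.18 0 0 0; 0.6 0 -0.22 0 0 0; 0.6 0 -0.22 0 0 0; 0.4 0 -0.15 0 0 0; 0 0 -0.7 0 0 0; 0 0 -0.7 0 0 0")

```text
time_s: 23.42
eef_pos: [0.6278, -0.2164, 0.2305]
eef_rot: [0.108, 0.767, 0.618, -0.138]
wrist_force: [0.3, -0.8, 0.3]
opening: 0.5
grasp_force: 0.0
```

carry_out(plan="0 0 -0.7 0 0 0; 0 0 -0.7 0 0 0; 0 0 -0.7 0 0 0; 0 0 -0.5 0 0 0; 0 0 0 0 0 0; 0 0 0 0 0 0; 0 0 0 0 0 0; 0 0 0 0 0 0")

```text
time_s: 24.08
eef_pos: [0.6357, -0.183, 0.3275]
eef_rot: [0.108, 0.767, 0.617, -0.138]
wrist_force: [-0.7, -0.4, 0.1]
opening: 0.496
grasp_force: 0.0
```

```bash
python3 - <<'E'
from h import *
goto()
w=shot('wrist');s=shot('scene')
out=np.zeros((600,800,3),np.uint8)
out[:384,:512]=w['pixels'][:,:,::-1]
out[:600,513:]=cv2.resize(s['pixels'][130:320,65:155,::-1],(287,600),interpolation=2)
out[384:,:400]=cv2.resize(s['pixels'][180:288,180:380,::-1],(400,216))
cv2.imwrite('pics/k.png',out)
E
```

```text
t 24.0833 p [ 0.6357 -0.183   0.3275] yheading -12.42 zax [-0.077 -0.336 -0.939] open 0.496 F [-0.7 -0.4  0.1] g 0.0 q [-0.29  0.33  1.27 -0.35  1.52 -0.06]
```

View pics/k.png

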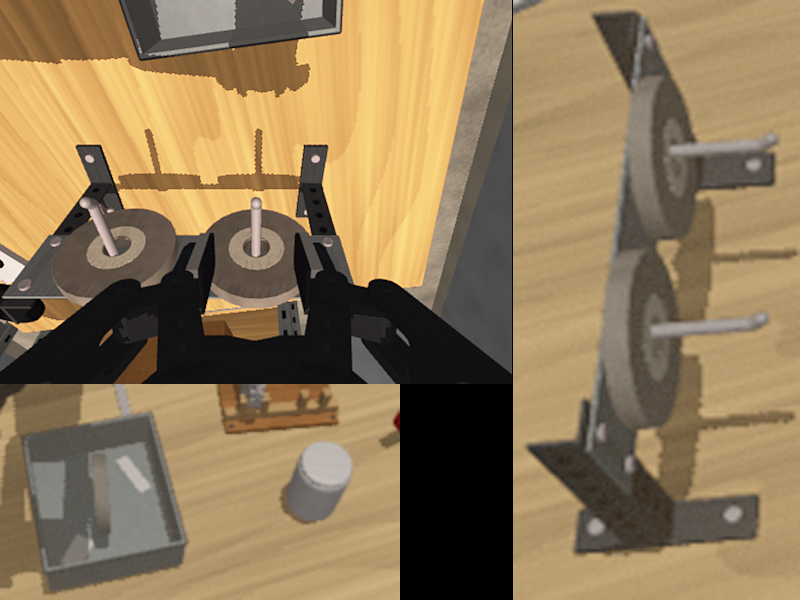

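The new wheel (right panel, 640,335) sits against the plate just like the good one (662,160), with the same length of peg showing. The worn wheel is in the bin, the tin and stand haven't moved, and the arm touches nothing. Handing in.

```bash
python3 -c "
from bench import ctrl
print(ctrl.hand_in())"
```

```text
the job is handed in; nothing more can be done
None
```

I handed the job in at about 24 s: the worn wheel is in the scrap bin, and the new wheel hangs on the freed peg against the back plate, level with the good wheel in the last pictures; no verdict came back.

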